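Mesh a door closer's main arm onto its splined pinion and hold it home

TASK

The front door's closer stands on the hall unit with its splined pinion pointing up: pick up its main arm (the flat bar with the thick splined eye) and put the eye over the pinion so that the bar points out over the closer's plain front, away from the mounting plate, as squarely as the splines allow. Turn the arm until the splines mesh, slide it all the way down onto the collar and keep pressing it down firmly but not by brute force, with a push of about 10 to 15 N, so that the fixing screw can be put in; finish in that state, with the gripper still on the arm and still pressing. Leave the forearm rod and the kettlebell where they are.

Things in the scene. Friction and masses are not known exactly. Their poses are not given: they have to be found in the camera images.
- closer: Silver door closer, a fixed block 46 (x) by 220 (y) by 60 mm high on a dark mat. Origin on the bench under the pinion axis, z up; it reaches from y = -90 to +130 mm. The plain front faces its own -x; at the back (+x) is a 250 mm long mounting plate with screws. The pinion stands up from its top at x = y = 0.
- pinion_seat (a point): On the pinion's vertical axis, on top of its collar (26 mm across), 64 mm above the bench: where the centre of the eye's underside must end. Above it: six ribs 15 mm high (4 wide, 21 mm tip to tip, root 15 across), then a plain nose, 15 mm across for 3.5 mm and tapering to 8 mm at its top, 24 mm above this point. The point turns with the pinion, its x axis along a rib.
- pinion (a joint): Angle of the pinion in the closer (rad), counter-clockwise from above, in -0.35 to 0.35; at 0 one rib points square out of the closer's front (-x of the closer), the others at 60 degree steps. Very stiff (6 N m): it will not turn. Splines mesh where ribs and grooves agree within about 0.1 rad; unmeshed, the eye stops on the ribs, 15 mm above the collar.
- main_arm: Main arm, steel, about 0.22 kg, flat on the bench. Origin: underside of the eye, on its hole's axis; x along the bar to the elbow, z up. Eye: block 40 (x) by 34 (y, flat sides to grip) by 18 mm high; through hole with six grooves 6 wide, 23 mm over the grooves, 17 over the teeth between them, about 1 mm clear of the pinion all round; one groove points along +x, the others at 60 degree steps.
- elbow (a point): Underside of the main arm's round elbow knuckle (26 mm across, 18 high), on its axis, 170 mm along the arm's x from the eye's axis. The bar between is 22 mm wide and 6 mm thick, 6 to 12 mm above the underside.
- forearm: Bystander: the closer's forearm, a thin round rod 12 mm in diameter and 210 mm long over all with a small round joint and a flat foot plate 60 mm wide, lying on the bench beyond the closer. Origin in the middle of the rod's underside, x towards the foot.
- kettlebell: Bystander: small green kettlebell, 2 kg, 108 mm across and 158 mm high with its handle, standing to the left. Origin at the centre of its underside.
Things that resemble listed ones, but are neither listed nor needed, are in the scene too. What is shaped like the main_arm but blue or yellow is not meant.

How it is judged:
By the outcome, as a careful person would: the job done as asked, in the order asked, and still so for the second after the job is handed in, while the arm keeps its last pose, push and grip.
It also fails if it takes over 51 s, if anything falls off the work surface, if the arm or the gripper's body presses on something with over 40 N, if the wrist force passes 120 N, or if a joint passes its speed limit or range.

ROBOT

A 7-joint arm with a two-finger parallel gripper is mounted at the origin on the work surface. World frame = base frame: x ahead of the robot, y to its left, z up, the work surface at z = 0. Lengths are in m, angles in rad, forces in N, time in s.
With the tool pointing down it reaches from about 0.4 to 0.85 m from the base axis. Payload 10.4 kg.
Tool frame: the origin (TCP) lies between the finger pads; the fingertips stand 11 mm ahead of it and the grasp point (between the pads) lies 8 mm behind it (r.tcp_to_tips is the distance from the TCP to the fingertips, in m); z points along the fingers, y is the line along which they close (so a half turn about z gives the same grasp; the last joint's range is limited). The gripper opens to 87 mm and grips with 3 to 60 N. Pads are 19 mm wide; open, the fingers measure 117 mm over their backs; the gripper's body (75 mm by 190 mm) begins 51 mm behind the grasp point.
Start: joints at [-1.15, 0.332, -0.065, 1.46, 0.022, 1.35, -0.088], TCP at [0.268, 0.564, 0.234] pointing down, gripper open.
Joint ranges: [-2.6, 2.6], [-0.5, 2.12], [-1.47, 1.34], [0.16, 2.42], [-1.27, 4.41], [0.06, 2.06], [-2.6, 2.6]. Speed limits (rad/s): [2.22, 2.22, 2.79, 2.79, 3.14, 3.14, 3.14].

INTERFACE

Orientations are given as a unit quaternion [x, y, z, w].
In Python, from bench import r gives the robot as it stands. The module is installed in compiled form; this text tells all that it offers.
- The arm moves only by the shell command python3 -m crank 'ROWS' [FORCE]. ROWS is JSON, a list of rows, each an object of numbers: "claw": the closure, from -1 (fully open) to 1 (shut); "dx", "dy", "dz": the shift along the tool's x, y, z each as a share of 3 cm, from -1 to 1; "ax", "ay", "az": the turn, a rotation vector about the tool's x, y, z each as a share of 6 degrees, from -1 to 1. A call has 1 to 8 rows; each row shifts and turns the commanded pose from where the row before left it, along the tool's axes as they then stand; what a row does not reach is not made up. A row lasts 1/12 s, in which the tool goes at most 41.7 mm and 7.16 degrees, less where a joint would pass 70% of its speed; a pose out of reach is approached as far as the arm can. A call with a number of a shift or a turn outside -1 to 1 is refused whole. A call with a gripper value outside its range is refused whole. The fingers move at their own pace and stop on an object; FORCE is the grip in N (left out, the last holds). Time passes only in rows, so rows that do not move let the fingers close. It gives the time, the measured TCP pose, the force, the opening and the grip force at its end, in the units of the state.
- r.read_state(): the state, without advancing time (a new reading comes with each control period).
- r.camera(name): name is "scene" or "top"; returns a dict with "color" (480x640x3 uint8, red, green, blue), "mtx" (3x3 intrinsics, pixels), "R" (3x3) and "t" (3): a world point X has camera coordinates R X + t. Camera axes: x right, y down, z forward; pixel columns grow to the right and rows downward; lengths in m; the calibration is good to about 2 mm. A picture is of the moment at which its call begins. There is no depth.
- r.close_job(): hands the job in; it is judged then, once.
The state is a dict: "time": time; "joint_positions": joint angles; "joint_vel": joint speeds; "joint_torque": joint torques, N m; "ee_pos": TCP position; "eef_rot": TCP orientation; "ft_force": force on the tool from outside, world axes, zero at the start; "torque": the same for the moment, N m; "width": finger opening in m; "grip_force": force on a finger pad.
Only numpy, scipy, OpenCV 4.12 (cv2) and the standard library are available. Lean on these libraries where they do the work, as an engineer would, in place of code of your own. Each camera call takes 0.05 s, during which the arm holds its last target. There are 200 camera calls.

## Working session

There is one attempt and no reset: what is moved stays moved. The work goes in short steps, Python scripts to look and compute and a shell command to move; the robot and the scene stay as the last step left them, time stands still between calls to the robot, and variables do not carry over. Pictures are saved under pics/ and viewed, at most 10 in all, crops included, and the job is handed in when it is done.

```bash
mkdir -p pics; python3 - <<'E'
from bench import r
import cv2,numpy as np,pickle
for n in("scene","top"):
    c=r.camera(n);pickle.dump(c,open(n+".pkl","wb"));cv2.imwrite(f"pics/{n}0.png",c["color"][:,:,::-1])
    print(n,c["mtx"].round(1).tolist(),c["R"].round(3).tolist(),c["t"].round(3).tolist())
s=r.read_state();print({k:np.round(v,3).tolist() for k,v in s.items()},r.tcp_to_tips)
E
```

```text
scene [[534.8, 0.0, 312.3], [0.0, 534.8, 250.0], [0.0, 0.0, 1.0]] [[-0.85, 0.527, 0.002], [0.407, 0.658, -0.634], [-0.336, -0.537, -0.774]] [0.446, -0.22, 1.445]
top [[566.0, 0.0, 321.2], [0.0, 566.0, 249.5], [0.0, 0.0, 1.0]] [[-0.029, -0.999, -0.028], [-0.994, 0.032, -0.106], [0.107, 0.025, -0.994]] [0.111, 0.546, 1.363]
{'time': 0.1, 'joint_positions': [-1.15, 0.333, -0.065, 1.461, 0.022, 1.35, -0.088], 'joint_vel': [0.001, -0.003, 0.001, -0.002, -0.0, -0.0, -0.0], 'joint_torque': [0.001, -62.454, 0.025, -39.071, -0.061, 0.037, 0.0], 'ee_pos': [0.268, 0.564, 0.233], 'eef_rot': [0.22, 0.975, -0.001, -0.0], 'ft_force': [1.418, -0.089, 0.47], 'torque': [-0.008, -0.046, -0.013], 'grip_force': 0.0, 'width': 0.087} 0.011
```

View pics/scene0.png

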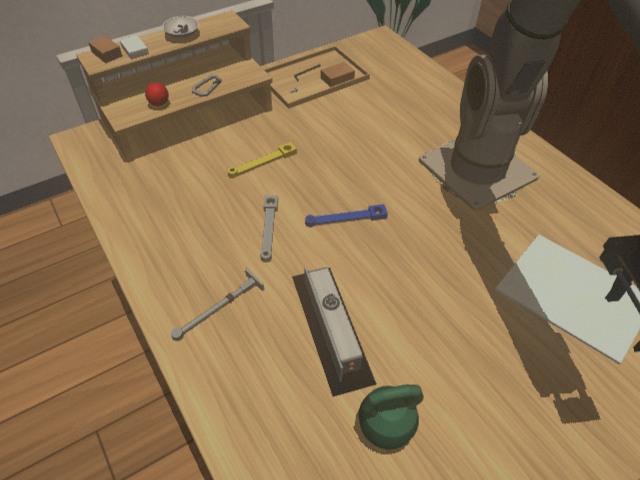

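View pics/top0.png

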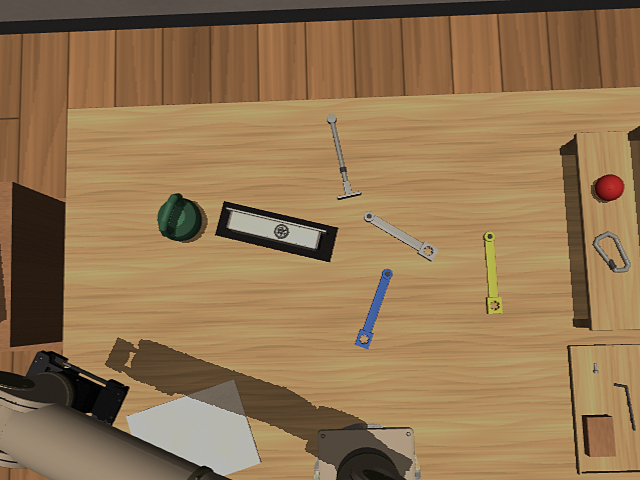

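The scene view shows the silver arm with its eye at (271,202) and the closer's pinion at (331,301). In the top view the eye is at (428,251), the elbow at (369,217) and the pinion at (281,231). I'll zoom in on the closer and the arm in the top view.

```bash
python3 - <<'E'
import cv2,pickle,numpy as np
t=pickle.load(open("top.pkl","rb"))["color"][:,:,::-1];s=pickle.load(open("scene.pkl","rb"))["color"][:,:,::-1]
a=cv2.resize(t[190:275,210:345],None,fx=5.9,fy=5.9,interpolation=cv2.INTER_CUBIC)[:, :790]
cv2.imwrite("pics/closer_top.png",a)
b=cv2.resize(s[255:385,285:385],None,fx=4.5,fy=4.5,interpolation=cv2.INTER_CUBIC)
c=cv2.resize(t[200:270,360:442],None,fx=4,fy=4,interpolation=cv2.INTER_CUBIC)
o=np.zeros((590,790,3),np.uint8);o[:b.shape[0],:b.shape[1]]=b;o[:c.shape[0],452:452+c.shape[1]]=c[:, :338]
cv2.imwrite("pics/mix.png",o)
E
```

```text
(no output)
```

View pics/closer_top.png

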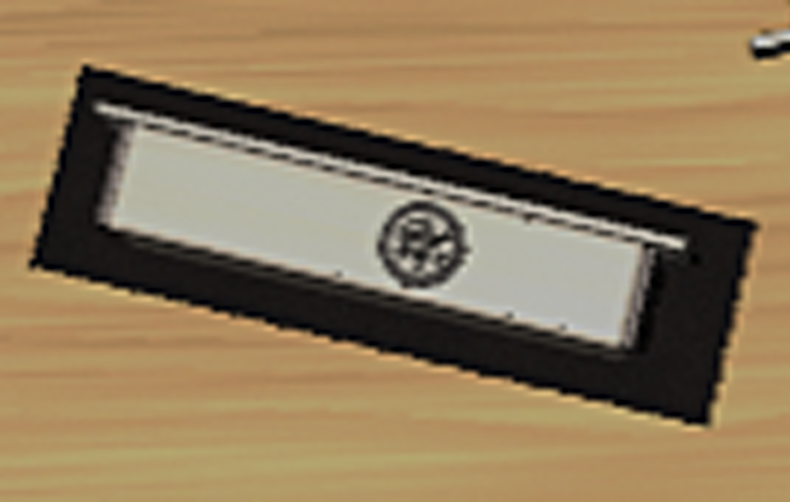

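View pics/mix.png

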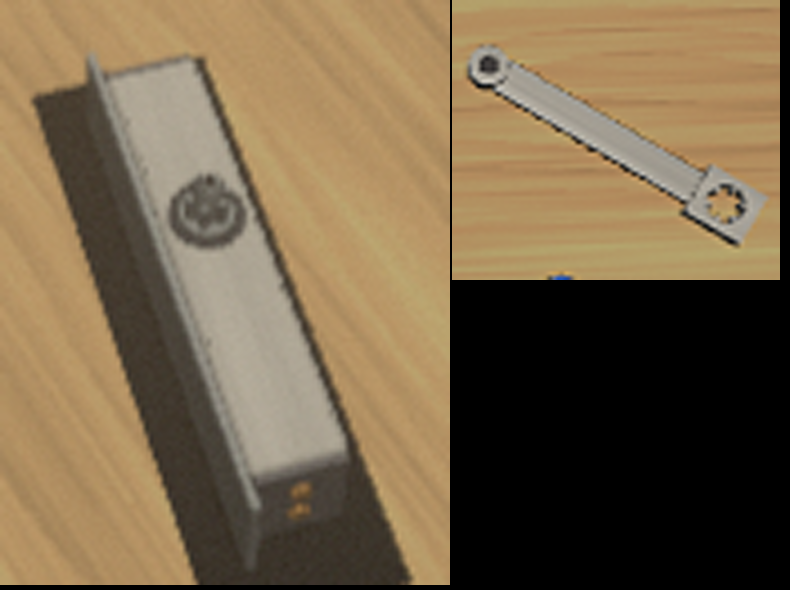

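The crops show the mounting plate along the closer's far edge (away from the robot), so the plain front faces the robot. The pinion collar is near top-view pixel (281,231). The arm's eye is at lower right, with its hole at about (428,251). Next I'll measure both.

```bash
cat >h.py <<'E'
import cv2,numpy as np
from bench import r
from scipy.spatial.transform import Rotation as Ro
def ray(c,uv,z):
    uv=np.atleast_2d(np.float64(uv));d=np.c_[uv,np.ones(len(uv))]@np.linalg.inv(c["mtx"]).T@c["R"]
    C=-c["R"].T@c["t"];return (C+d*((z-C[2])/d[:,2])[:,None])[:,:2]
def proj(c,X):
    p=(c["R"]@np.asarray(X)+c["t"])@c["mtx"].T;return p[:2]/p[2]
def goto(x,y,z,tooly=None):
    "rotation (deg about tool z) and shift in tool axes after rotation, in row units"
    s=r.read_state();R=Ro.from_quat(s["eef_rot"]).as_matrix();p=np.array(s["ee_pos"])
    yaw=np.degrees(np.arctan2(R[1,1],R[0,1]));a=0
    if tooly is not None:
        a=-((tooly-yaw+180)%360-180)   # tool z points down
        R=R@Ro.from_rotvec([0,0,np.radians(a)]).as_matrix()
    print("t",round(s["time"],2),"p",p.round(4),"tooly",yaw.round(2),"z-axis",R[:,2].round(4),"turn units",round(a/6,2),"shift units",(R.T@(np.array([x,y,z])-p)/.03).round(2))
E
python3 - <<'E'
from h import *
import pickle
for n,roi,roc in(("top",(360,205,445,265),(210,195,345,270)),("scene",(255,190,285,265),(285,255,385,385))):
    c=pickle.load(open(n+".pkl","rb"));im=c["color"];print(n,"C",(-c["R"].T@c["t"]).round(3))
    hsv=cv2.cvtColor(im,cv2.COLOR_RGB2HSV)
    def mask(q,f):
        m=np.zeros(im.shape[:2],np.uint8);x0,y0,x1,y1=q;m[y0:y1,x0:x1]=f[y0:y1,x0:x1]*255;return m
    m=mask(roi,(hsv[...,1]<75))
    cs,h=cv2.findContours(m,cv2.RETR_CCOMP,cv2.CHAIN_APPROX_NONE)
    i=max(range(len(cs)),key=lambda k:cv2.contourArea(cs[k]) if h[0][k][3]<0 else 0)
    P=ray(c,cs[i][:,0],.015).astype(np.float32);w=cv2.minAreaRect(P*1000);print("arm rect",w)
    for k in range(len(cs)):
        if h[0][k][3]==i:
            M=cs[k][:,0].mean(0);print(" hole",M,len(cs[k]),ray(c,M,.018).round(4))
    b=mask(roc,(hsv[...,2]>120)&(hsv[...,1]<60));cs,h=cv2.findContours(b,cv2.RETR_CCOMP,cv2.CHAIN_APPROX_NONE)
    i=max(range(len(cs)),key=lambda k:cv2.contourArea(cs[k]) if h[0][k][3]<0 else 0)
    print("closer top rect",cv2.minAreaRect(ray(c,cs[i][:,0],.06).astype(np.float32)*1000))
    for k in range(len(cs)):
        if h[0][k][3]==i and len(cs[k])>15:
            (u,v),rad=cv2.minEnclosingCircle(cs[k]);print(" collar",u,v,rad,ray(c,[u,v],.064).round(4), ray(c,[u,v],.060).round(4))
    d=mask(roc,(hsv[...,2]<70));cs,_=cv2.findContours(d,cv2.RETR_EXTERNAL,cv2.CHAIN_APPROX_NONE)
    k=max(cs,key=cv2.contourArea);print("mat rect",cv2.minAreaRect(ray(c,k[:,0],0).astype(np.float32)*1000))
E
```

```text
top C [0.401 0.06  1.416]
arm rect ((583.5982666015625, -101.38601684570312), (201.99142456054688, 36.02606964111328), 56.6072998046875)
 hole [427.78571429 250.92857143] 28 [[ 0.5388 -0.1682]]
closer top rect ((601.7089233398438, 207.9451904296875), (245.98361206054688, 49.29697799682617), 74.76922607421875)
 collar 281.42681884765625 231.256103515625 8.605473518371582 [[0.5933 0.1886]] [[0.5939 0.1889]]
mat rect ((603.2649536132812, 208.72799682617188), (298.3640441894531, 90.64558410644531), 74.88818359375)
scene C [0.953 0.687 0.978]
arm rect ((585.9483642578125, -99.65596771240234), (213.12916564941406, 33.777915954589844), 58.65808868408203)
 hole [270.22222222 202.66666667] 9 [[ 0.5461 -0.1648]]
closer top rect ((604.7078247070312, 206.81564331054688), (247.40353393554688, 48.38856887817383), 74.87051391601562)
 collar 330.77777099609375 302.0 9.276373863220215 [[0.5975 0.189 ]] [[0.5959 0.1868]]
mat rect ((614.366455078125, 234.71664428710938), (236.11094665527344, 88.09919738769531), 74.8010482788086)
```

```bash
python3 -c "
from h import *
goto(.5393,-.169,.12,-33)"
```

```text
t 0.1 p [0.2682 0.5642 0.2328] tooly 64.57 z-axis [-5.0e-04 -1.1e-03 -1.0e+00] turn units 16.26 shift units [-15.57  20.89   3.78]
```

```bash
R='{"claw":-1,"dx":-0.72,"dy":-0.70}'
python3 -m crank '[{"claw":-1,"dx":-0.72,"dy":-0.7},{"claw":-1,"dx":-0.72,"dy":-0.7},{"claw":-1,"dx":-0.72,"dy":-0.7},{"claw":-1,"dx":-0.72,"dy":-0.7},{"claw":-1,"dx":-0.72,"dy":-0.7},{"claw":-1,"dx":-0.72,"dy":-0.7},{"claw":-1,"dx":-0.72,"dy":-0.7},{"claw":-1,"dx":-0.72,"dy":-0.7}]'
python3 -m crank '[{"claw":-1,"dx":-0.72,"dy":-0.7},{"claw":-1,"dx":-0.72,"dy":-0.7},{"claw":-1,"dx":-0.72,"dy":-0.7},{"claw":-1,"dx":-0.72,"dy":-0.7},{"claw":-1,"dx":-0.72,"dy":-0.7},{"claw":-1,"dx":-0.72,"dy":-0.7},{"claw":-1,"dx":-0.72,"dy":-0.7},{"claw":-1,"dx":-0.72,"dy":-0.7}]'
python3 -m crank '[{"claw":-1,"dx":-0.72,"dy":-0.7},{"claw":-1,"dx":-0.72,"dy":-0.7},{"claw":-1,"dx":-0.72,"dy":-0.7},{"claw":-1,"dx":-0.72,"dy":-0.7},{"claw":-1,"dx":-0.72,"dy":-0.7},{"claw":-1,"dx":-0.72,"dy":-0.7},{"claw":-1,"dx":-0.72,"dy":-0.7},{"claw":-1,"dx":-0.72,"dy":-0.7}]'
python3 -m crank '[{"claw":-1,"az":1,"dz":0.2},{"claw":-1,"az":1,"dz":0.2},{"claw":-1,"az":1,"dz":0.2},{"claw":-1,"az":1,"dz":0.2},{"claw":-1,"az":1,"dz":0.2},{"claw":-1,"az":1,"dz":0.2},{"claw":-1,"az":1,"dz":0.2},{"claw":-1,"az":1,"dz":0.2}]'
python3 -m crank '[{"claw":-1,"az":1,"dz":0.2},{"claw":-1,"az":1,"dz":0.2},{"claw":-1,"az":1,"dz":0.2},{"claw":-1,"az":1,"dz":0.2},{"claw":-1,"az":1,"dz":0.2},{"claw":-1,"az":1,"dz":0.2},{"claw":-1,"az":1,"dz":0.2},{"claw":-1,"az":1,"dz":0.2}]'
python3 -c "
from h import *
goto(.5393,-.169,.12,-33);print(r.read_state()['joint_positions'])"
```

```text
t 0.1 p [0.2682 0.5642 0.2328] tooly 64.57 z-axis [-5.0e-04 -1.1e-03 -1.0e+00] turn units 16.26 shift units [-15.57  20.89   3.78]
[-1.14956972  0.33281211 -0.06469636  1.46083671  0.02160168  1.3498722
 -0.08849722]invalid input at $[0]: expected keys claw, dx, dy, dz, ax, ay, az
invalid input at $[0]: expected keys claw, dx, dy, dz, ax, ay, az
invalid input at $[0]: expected keys claw, dx, dy, dz, ax, ay, az
invalid input at $[0]: expected keys claw, dx, dy, dz, ax, ay, az
invalid input at $[0]: expected keys claw, dx, dy, dz, ax, ay, az
```

```bash
python3 -m crank '[{"claw":-1,"dx":-0.72,"dy":-0.7,"dz":0,"ax":0,"ay":0,"az":0},{"claw":-1,"dx":-0.72,"dy":-0.7,"dz":0,"ax":0,"ay":0,"az":0},{"claw":-1,"dx":-0.72,"dy":-0.7,"dz":0,"ax":0,"ay":0,"az":0},{"claw":-1,"dx":-0.72,"dy":-0.7,"dz":0,"ax":0,"ay":0,"az":0},{"claw":-1,"dx":-0.72,"dy":-0.7,"dz":0,"ax":0,"ay":0,"az":0},{"claw":-1,"dx":-0.72,"dy":-0.7,"dz":0,"ax":0,"ay":0,"az":0},{"claw":-1,"dx":-0.72,"dy":-0.7,"dz":0,"ax":0,"ay":0,"az":0},{"claw":-1,"dx":-0.72,"dy":-0.7,"dz":0,"ax":0,"ay":0,"az":0}]'
python3 -c "
from h import *
goto(.5393,-.169,.12,-33)"
```

```text
time: 0.77
ee_pos: [0.3525, 0.3369, 0.2333]
eef_rot: [0.22, 0.975, -0.0, -0.0]
ft_force: [0.5, 0.9, 0.4]
width: 0.087
grip_force: 0.0
t 0.77 p [0.3525 0.3369 0.2333] tooly 64.57 z-axis [-3.e-04 -2.e-04 -1.e+00] turn units 16.26 shift units [-10.75  14.41   3.78]
```

```bash
python3 -m crank '[{"claw":-1,"dx":-0.72,"dy":-0.7,"dz":0,"ax":0,"ay":0,"az":0},{"claw":-1,"dx":-0.72,"dy":-0.7,"dz":0,"ax":0,"ay":0,"az":0},{"claw":-1,"dx":-0.72,"dy":-0.7,"dz":0,"ax":0,"ay":0,"az":0},{"claw":-1,"dx":-0.72,"dy":-0.7,"dz":0,"ax":0,"ay":0,"az":0},{"claw":-1,"dx":-0.72,"dy":-0.7,"dz":0,"ax":0,"ay":0,"az":0},{"claw":-1,"dx":-0.72,"dy":-0.7,"dz":0,"ax":0,"ay":0,"az":0},{"claw":-1,"dx":-0.72,"dy":-0.7,"dz":0,"ax":0,"ay":0,"az":0},{"claw":-1,"dx":-0.72,"dy":-0.7,"dz":0,"ax":0,"ay":0,"az":0}]' >/dev/null
python3 -m crank '[{"claw":-1,"dx":-0.72,"dy":-0.7,"dz":0,"ax":0,"ay":0,"az":0},{"claw":-1,"dx":-0.72,"dy":-0.7,"dz":0,"ax":0,"ay":0,"az":0},{"claw":-1,"dx":-0.72,"dy":-0.7,"dz":0,"ax":0,"ay":0,"az":0},{"claw":-1,"dx":-0.72,"dy":-0.7,"dz":0,"ax":0,"ay":0,"az":0},{"claw":-1,"dx":-0.72,"dy":-0.7,"dz":0,"ax":0,"ay":0,"az":0},{"claw":-1,"dx":-0.72,"dy":-0.7,"dz":0,"ax":0,"ay":0,"az":0},{"claw":-1,"dx":-0.72,"dy":-0.7,"dz":0,"ax":0,"ay":0,"az":0},{"claw":-1,"dx":-0.72,"dy":-0.7,"dz":0,"ax":0,"ay":0,"az":0}]' >/dev/null
python3 -m crank '[{"claw":-1,"dx":0,"dy":0,"dz":0.2,"ax":0,"ay":0,"az":1},{"claw":-1,"dx":0,"dy":0,"dz":0.2,"ax":0,"ay":0,"az":1},{"claw":-1,"dx":0,"dy":0,"dz":0.2,"ax":0,"ay":0,"az":1},{"claw":-1,"dx":0,"dy":0,"dz":0.2,"ax":0,"ay":0,"az":1},{"claw":-1,"dx":0,"dy":0,"dz":0.2,"ax":0,"ay":0,"az":1},{"claw":-1,"dx":0,"dy":0,"dz":0.2,"ax":0,"ay":0,"az":1},{"claw":-1,"dx":0,"dy":0,"dz":0.2,"ax":0,"ay":0,"az":1},{"claw":-1,"dx":0,"dy":0,"dz":0.2,"ax":0,"ay":0,"az":1}]' >/dev/null
python3 -m crank '[{"claw":-1,"dx":0,"dy":0,"dz":0.2,"ax":0,"ay":0,"az":1},{"claw":-1,"dx":0,"dy":0,"dz":0.2,"ax":0,"ay":0,"az":1},{"claw":-1,"dx":0,"dy":0,"dz":0.2,"ax":0,"ay":0,"az":1},{"claw":-1,"dx":0,"dy":0,"dz":0.2,"ax":0,"ay":0,"az":1},{"claw":-1,"dx":0,"dy":0,"dz":0.2,"ax":0,"ay":0,"az":1},{"claw":-1,"dx":0,"dy":0,"dz":0.2,"ax":0,"ay":0,"az":1},{"claw":-1,"dx":0,"dy":0,"dz":0.2,"ax":0,"ay":0,"az":1},{"claw":-1,"dx":0,"dy":0,"dz":0.2,"ax":0,"ay":0,"az":1}]'
python3 -c "
from h import *
goto(.5393,-.169,.06,-33)"
```

```text
time: 3.43
ee_pos: [0.5199, -0.1132, 0.137]
eef_rot: [0.873, 0.487, -0.0, -0.0]
ft_force: [-0.2, -0.4, -0.4]
width: 0.0868
grip_force: 0.0
t 3.43 p [ 0.5199 -0.1132  0.137 ] tooly -31.72 z-axis [-5.e-04  2.e-04 -1.e+00] turn units 0.21 shift units [-1.21  1.56  2.57]
```

```bash
python3 -m crank '[{"claw":-1,"dx":-0.4,"dy":0.52,"dz":0.4,"ax":0,"ay":0,"az":0.07},{"claw":-1,"dx":-0.4,"dy":0.52,"dz":0.4,"ax":0,"ay":0,"az":0.07},{"claw":-1,"dx":-0.4,"dy":0.52,"dz":0.4,"ax":0,"ay":0,"az":0.07},{"claw":-1,"dx":0,"dy":0,"dz":0.7,"ax":0,"ay":0,"az":0},{"claw":-1,"dx":0,"dy":0,"dz":0.7,"ax":0,"ay":0,"az":0},{"claw":-1,"dx":0,"dy":0,"dz":0.4,"ax":0,"ay":0,"az":0},{"claw":-1,"dx":0,"dy":0,"dz":0,"ax":0,"ay":0,"az":0}]'
python3 - <<'E'
from h import *
goto(.5393,-.169,.0125,-33)
o=[]
for n in("top","scene"):
    c=r.camera(n);u,v=proj(c,[.5393,-.169,.018]).astype(int);print(n,u,v,proj(c,[.5393,-.169,.018]))
    o.append(cv2.resize(c["color"][v-37:v+38,u-50:u+50,::-1],None,fx=4,fy=4,interpolation=cv2.INTER_CUBIC))
cv2.imwrite("pics/pre.png",np.hstack(o))
E
```

```text
time: 4.02
ee_pos: [0.5391, -0.1679, 0.0449]
eef_rot: [0.877, 0.48, -0.002, -0.001]
ft_force: [-1.3, -0.3, 0.2]
width: 0.0872
grip_force: 0.0
t 4.02 p [ 0.5391 -0.1679  0.0449] tooly -32.67 z-axis [-4.5e-03  5.0e-04 -1.0e+00] turn units 0.05 shift units [-0.02  0.03  1.08]
top 428 250 [428.10098338 250.70505155]
scene 271 200 [271.7818697  200.63614694]
```

View pics/pre.png

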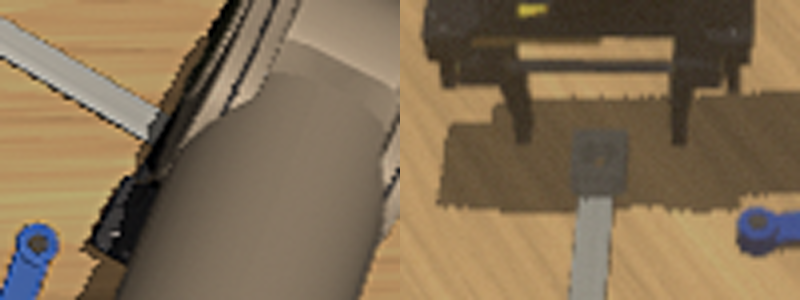

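The scene view shows the eye (600,160 in the zoom) centred between the fingertips (524 and 680). I'll go down and grip.

```bash
python3 -m crank '[{"claw":-1,"dx":0,"dy":0.03,"dz":0.5,"ax":0,"ay":0,"az":0.05},{"claw":-1,"dx":0,"dy":0,"dz":0.4,"ax":0,"ay":0,"az":0},{"claw":-1,"dx":0,"dy":0,"dz":0.17,"ax":0,"ay":0,"az":0},{"claw":-1,"dx":0,"dy":0,"dz":0,"ax":0,"ay":0,"az":0},{"claw":1,"dx":0,"dy":0,"dz":0,"ax":0,"ay":0,"az":0},{"claw":1,"dx":0,"dy":0,"dz":0,"ax":0,"ay":0,"az":0},{"claw":1,"dx":0,"dy":0,"dz":0,"ax":0,"ay":0,"az":0},{"claw":1,"dx":0,"dy":0,"dz":0,"ax":0,"ay":0,"az":0}]' 45
python3 -m crank '[{"claw":1,"dx":0,"dy":0,"dz":0,"ax":0,"ay":0,"az":0},{"claw":1,"dx":0,"dy":0,"dz":0,"ax":0,"ay":0,"az":0},{"claw":1,"dx":0,"dy":0,"dz":0,"ax":0,"ay":0,"az":0},{"claw":1,"dx":0,"dy":0,"dz":0,"ax":0,"ay":0,"az":0}]'
```

```text
time: 4.78
ee_pos: [0.542, -0.1691, 0.0159]
eef_rot: [0.879, 0.477, 0.0, 0.0]
ft_force: [-0.2, 0.3, 0.5]
width: 0.0683
grip_force: 0.0
time: 5.12
ee_pos: [0.5417, -0.169, 0.0155]
eef_rot: [0.879, 0.477, 0.0, -0.0]
ft_force: [0.4, 1.0, -0.2]
width: 0.0415
grip_force: 0.0
```

```bash
python3 -m crank '[{"claw":1,"dx":0,"dy":0,"dz":0.09,"ax":0,"ay":0,"az":0},{"claw":1,"dx":0,"dy":0,"dz":0,"ax":0,"ay":0,"az":0},{"claw":1,"dx":0,"dy":0,"dz":0,"ax":0,"ay":0,"az":0},{"claw":1,"dx":0,"dy":0,"dz":0,"ax":0,"ay":0,"az":0},{"claw":1,"dx":0,"dy":0,"dz":0,"ax":0,"ay":0,"az":0},{"claw":1,"dx":0,"dy":0,"dz":0,"ax":0,"ay":0,"az":0}]'
python3 -c "
from h import *
goto(.5393,-.169,.15,75)"
```

```text
time: 5.62
ee_pos: [0.5418, -0.1691, 0.0127]
eef_rot: [0.879, 0.477, 0.0, 0.0]
ft_force: [2.0, -0.5, -0.1]
width: 0.0338
grip_force: 45.0
t 5.62 p [ 0.5418 -0.1691  0.0127] tooly -33.0 z-axis [ 3.e-04 -0.e+00 -1.e+00] turn units -18.0 shift units [ 0.08 -0.02 -4.58]
```

```bash
python3 -m crank '[{"claw":1,"dx":0,"dy":0,"dz":-0.3,"ax":0,"ay":0,"az":0},{"claw":1,"dx":0,"dy":0,"dz":-0.5,"ax":0,"ay":0,"az":0},{"claw":1,"dx":0,"dy":0,"dz":-0.7,"ax":0,"ay":0,"az":0},{"claw":1,"dx":0,"dy":0,"dz":-0.8,"ax":0,"ay":0,"az":-0.3},{"claw":1,"dx":0,"dy":0,"dz":-0.8,"ax":0,"ay":0,"az":-0.6},{"claw":1,"dx":0,"dy":0,"dz":-0.8,"ax":0,"ay":0,"az":-0.9},{"claw":1,"dx":0,"dy":0,"dz":-0.7,"ax":0,"ay":0,"az":-0.9},{"claw":1,"dx":0,"dy":0,"dz":-0.4,"ax":0,"ay":0,"az":-0.9}]'
python3 -m crank '[{"claw":1,"dx":0,"dy":0,"dz":0,"ax":0,"ay":0,"az":-0.9},{"claw":1,"dx":0,"dy":0,"dz":0,"ax":0,"ay":0,"az":-0.9},{"claw":1,"dx":0,"dy":0,"dz":0,"ax":0,"ay":0,"az":-0.9},{"claw":1,"dx":0,"dy":0,"dz":0,"ax":0,"ay":0,"az":-0.9},{"claw":1,"dx":0,"dy":0,"dz":0,"ax":0,"ay":0,"az":-0.9},{"claw":1,"dx":0,"dy":0,"dz":0,"ax":0,"ay":0,"az":-0.9},{"claw":1,"dx":0,"dy":0,"dz":0,"ax":0,"ay":0,"az":-0.9},{"claw":1,"dx":0,"dy":0,"dz":0,"ax":0,"ay":0,"az":-0.9}]'
python3 -m crank '[{"claw":1,"dx":0,"dy":0,"dz":0,"ax":0,"ay":0,"az":-0.9},{"claw":1,"dx":0,"dy":0,"dz":0,"ax":0,"ay":0,"az":-0.9},{"claw":1,"dx":0,"dy":0,"dz":0,"ax":0,"ay":0,"az":-0.9},{"claw":1,"dx":0,"dy":0,"dz":0,"ax":0,"ay":0,"az":-0.9},{"claw":1,"dx":0,"dy":0,"dz":0,"ax":0,"ay":0,"az":-0.9},{"claw":1,"dx":0,"dy":0,"dz":0,"ax":0,"ay":0,"az":-0.9},{"claw":1,"dx":0,"dy":0,"dz":0,"ax":0,"ay":0,"az":0},{"claw":1,"dx":0,"dy":0,"dz":0,"ax":0,"ay":0,"az":0}]'
python3 - <<'E'
from h import *
goto(.595,.188,.15,74.8)
o=[]
for n in("top","scene"):
    c=r.camera(n);o.append(cv2.resize(c["color"][:,:,::-1],(400,300),interpolation=cv2.INTER_AREA))
cv2.imwrite("pics/lift.png",np.hstack(o))
E
```

```text
time: 6.28
ee_pos: [0.5416, -0.1694, 0.1653]
eef_rot: [0.772, 0.635, 0.0, 0.0]
ft_force: [0.3, -0.0, -2.4]
width: 0.0335
grip_force: 45.0
time: 6.95
ee_pos: [0.5408, -0.169, 0.1627]
eef_rot: [0.484, 0.875, -0.0, -0.001]
ft_force: [-0.1, -0.8, -1.9]
width: 0.0337
grip_force: 45.0
time: 7.62
ee_pos: [0.5411, -0.1691, 0.1628]
eef_rot: [0.225, 0.974, 0.0, -0.0]
ft_force: [0.2, 0.4, -2.5]
width: 0.0337
grip_force: 45.0
t 7.62 p [ 0.5411 -0.1691  0.1628] tooly 64.03 z-axis [-7.e-04  2.e-04 -1.e+00] turn units -1.8 shift units [ 1.39 11.96  0.43]
```

View pics/lift.png

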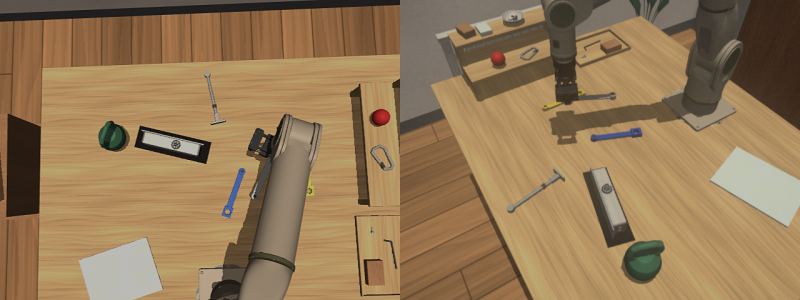

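The left (top) view shows the robot's forearm hiding the gripper. The right (scene) view shows the silver bar held level at (590,97), pointing at the robot. I'll carry it over to the pinion.

```bash
python3 -m crank '[{"claw":1,"dx":0,"dy":0,"dz":0,"ax":0,"ay":0,"az":-0.9},{"claw":1,"dx":0,"dy":0,"dz":0,"ax":0,"ay":0,"az":-0.9},{"claw":1,"dx":0.1,"dy":0.4,"dz":0,"ax":0,"ay":0,"az":0},{"claw":1,"dx":0.1,"dy":0.8,"dz":0,"ax":0,"ay":0,"az":0},{"claw":1,"dx":0.1,"dy":0.9,"dz":0,"ax":0,"ay":0,"az":0},{"claw":1,"dx":0.1,"dy":0.9,"dz":0,"ax":0,"ay":0,"az":0},{"claw":1,"dx":0.1,"dy":0.9,"dz":0,"ax":0,"ay":0,"az":0},{"claw":1,"dx":0.1,"dy":0.9,"dz":0,"ax":0,"ay":0,"az":0}]'
python3 -m crank '[{"claw":1,"dx":0.1,"dy":0.9,"dz":0,"ax":0,"ay":0,"az":0},{"claw":1,"dx":0.1,"dy":0.9,"dz":0,"ax":0,"ay":0,"az":0},{"claw":1,"dx":0.1,"dy":0.9,"dz":0,"ax":0,"ay":0,"az":0},{"claw":1,"dx":0.1,"dy":0.9,"dz":0,"ax":0,"ay":0,"az":0},{"claw":1,"dx":0.1,"dy":0.9,"dz":0,"ax":0,"ay":0,"az":0},{"claw":1,"dx":0.1,"dy":0.9,"dz":0.2,"ax":0,"ay":0,"az":0},{"claw":1,"dx":0.1,"dy":0.9,"dz":0.2,"ax":0,"ay":0,"az":0},{"claw":1,"dx":0.1,"dy":0.8,"dz":0,"ax":0,"ay":0,"az":0}]'
python3 -m crank '[{"claw":1,"dx":0,"dy":0,"dz":0,"ax":0,"ay":0,"az":0},{"claw":1,"dx":0,"dy":0,"dz":0,"ax":0,"ay":0,"az":0}]'
python3 - <<'E'
from h import *
goto(.595,.188,.15,74.8)
for n in("top","scene"):
    c=r.camera(n);cv2.imwrite(f"pics/{n}1.png",c["color"][:,:,::-1])
    p=np.array(r.read_state()["ee_pos"]);print(n,proj(c,p).round(1), proj(c,p+[-.164,.045,0]).round(1))
c=r.camera("scene");im=c["color"][:,:,::-1];u,v=proj(c,p+[-.08,.02,0]).astype(int);print(u,v)
o=[cv2.resize(im[v-70:v+80,u-65:u+65],None,fx=3.,fy=3.,interpolation=cv2.INTER_CUBIC)]
c=r.camera("top");im=c["color"][:,:,::-1];u,v=proj(c,p+[-.08,.02,0]).astype(int);print(u,v)
o.append(cv2.resize(im[v-75:v+75,u-65:u+65],None,fx=3.,fy=3.,interpolation=cv2.INTER_CUBIC))
cv2.imwrite("pics/over.png",np.hstack(o))
E
```

```text
time: 8.38
ee_pos: [0.5614, -0.024, 0.1628]
eef_rot: [0.132, 0.991, 0.0, -0.0]
ft_force: [0.3, -0.4, -2.5]
width: 0.0337
grip_force: 45.0
time: 9.05
ee_pos: [0.5926, 0.1885, 0.1494]
eef_rot: [0.131, 0.991, -0.0, -0.001]
ft_force: [0.0, -0.3, -3.3]
width: 0.0337
grip_force: 45.0
time: 9.22
ee_pos: [0.5929, 0.1884, 0.1502]
eef_rot: [0.13, 0.992, -0.0, -0.0]
ft_force: [-0.2, -0.4, -2.6]
width: 0.0333
grip_force: 45.0
t 9.22 p [0.5929 0.1884 0.1502] tooly 75.08 z-axis [-9.e-04 -3.e-04 -1.e+00] turn units 0.05 shift units [-0.07  0.    0.01]
top [278.6 226. ] [260.  299.3]
scene [332.9 274.7] [414.5 255.3]
372 264
270 261
```

View pics/over.png

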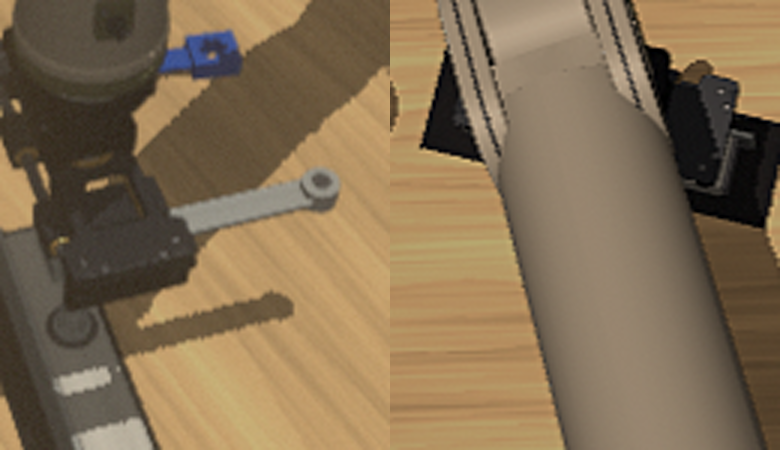

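```bash
python3 - <<'E'
from h import *
c=r.camera("scene");g=cv2.cvtColor(c["color"],cv2.COLOR_RGB2HSV)
s=r.read_state();p=np.array(s["ee_pos"]);R=Ro.from_quat(s["eef_rot"]).as_matrix();d=R[:2,0]*1.0
print("tool x",d.round(3))
x0,y0,x1,y1=395,244,424,268
m=np.zeros((480,640),np.uint8);m[y0:y1,x0:x1]=((g[...,1]<60)[y0:y1,x0:x1])*255
print(g[250:264,405:424,2])
cs,_=cv2.findContours(m,cv2.RETR_EXTERNAL,cv2.CHAIN_APPROX_NONE);k=max(cs,key=cv2.contourArea)[:,0]
v=g[...,2].astype(float);Y,X=np.mgrid[250:262,408:420];w=np.clip(115-v[250:262,408:420],0,None)
u=np.array([(w*X).sum(),(w*Y).sum()])/w.sum();K=ray(c,u,.1555)[0]
e=k[k[:,0]>=k[:,0].max()-1].mean(0);E=ray(c,e,.15)[0]
print("hole px",u,"K",K.round(4),"eye from K",(K-d*.17).round(4),"tip",e,"eye from tip",(E-d*.183).round(4),"tcp",p[:2].round(4))
E
```

```text
tool x [-0.965  0.261]
[[192 194 192 184 165 151 156 152 152 156 159 163 173 176 178 182 183 182
  184]
 [193 193 192 172 155 152 146 133 126 130 145 151 159 165 178 178 181 185
  182]
 [191 191 183 154 150 148 123 102  89 100 119 132 151 155 168 176 175 184
  185]
 [175 170 149 154 149 145  87  88  88  90  89 106 148 153 163 177 177 178
  182]
 [156 143 102 154 152 143  99  91  89  92  90 100 139 153 158 172 180 175
  178]
 [153 143  97 144 153 148 128  90  88  87  90 113 143 155 154 167 184 175
  174]
 [152 140  96 117 148 151 148 119 109 110 124 138 150 154 155 158 187 184
  177]
 [149 143 122  90 129 149 151 149 142 142 149 150 149 150 145 174 191 188
  182]
 [149 151 144  96  96 123 138 150 152 151 154 148 137 124 129 188 187 188
  187]
 [152 150 149 129 108  95 107 123 126 125 133 121 110  99 144 187 188 188
  189]
 [151 151 152 150 141 124  97  87  86  91  90  87  88 106 157 183 188 188
  188]
 [150 150 153 154 147 128  99  89  91  91  89  89  92 119 170 184 185 188
  188]
 [144 131 129 131 120 101  86  91  91  93  91  90  99 149 186 184 183 188
  188]
 [118 115 113 121 127  98  91  90  90  89  95 125 161 183 185 187 187 182
  184]]
hole px [413.31038251 256.91693989] K [0.4371 0.2352] eye from K [0.6012 0.1909] tip [418.71428571 255.        ] eye from tip [0.5981 0.1863] tcp [0.5936 0.1853]
```

```bash
python3 - <<'E'
from h import *
c=r.camera("scene")
s=r.read_state();p=np.array(s["ee_pos"]);R=Ro.from_quat(s["eef_rot"]).as_matrix();d=R[:2,0]
K=ray(c,[413.2,253.7],p[2]-.0127+.018)[0];print("K",K.round(4),"eye",(K-d*.17).round(4),"tcp",p.round(4),"tool x",d.round(4),"pinion scene",ray(c,[331,302.1],.061).round(4))
E=K-d*.17-p[:2];print("eye-tcp along toolx, tooly",E@d,E@R[:2,1])
E
```

```text
K [0.4326 0.2291] eye [0.5967 0.1849] tcp [0.5936 0.1855 0.151 ] tool x [-0.9655  0.2605] pinion scene [[0.596  0.1878]]
eye-tcp along toolx, tooly -0.0032560991773747717 0.00017430776946544683
```

```bash
python3 -m crank '[{"claw":1,"dx":0.05,"dy":0.1,"dz":0.4,"ax":0,"ay":0,"az":0},{"claw":1,"dx":0,"dy":0,"dz":0.5,"ax":0,"ay":0,"az":0},{"claw":1,"dx":0,"dy":0,"dz":0.4,"ax":0,"ay":0,"az":0},{"claw":1,"dx":0,"dy":0,"dz":0.2,"ax":0,"ay":0,"az":0},{"claw":1,"dx":0,"dy":0,"dz":0,"ax":0,"ay":0,"az":0},{"claw":1,"dx":0,"dy":0,"dz":0,"ax":0,"ay":0,"az":0}]'
python3 -c "
from h import *
goto(.5928,.1887,.095,74.8)"
```

```text
time: 10.02
ee_pos: [0.5926, 0.1898, 0.1055]
eef_rot: [0.131, 0.991, -0.0, -0.0]
ft_force: [0.4, 0.2, -1.4]
width: 0.0336
grip_force: 45.0
t 10.02 p [0.5926 0.1898 0.1055] tooly 75.0 z-axis [-5.e-04 -3.e-04 -1.e+00] turn units 0.03 shift units [-0.01 -0.03  0.35]
```

```bash
python3 -m crank '[{"claw":1,"dx":0,"dy":-0.03,"dz":0.1,"ax":0,"ay":0,"az":0},{"claw":1,"dx":0,"dy":0,"dz":0.1,"ax":0,"ay":0,"az":0},{"claw":1,"dx":0,"dy":0,"dz":0.1,"ax":0,"ay":0,"az":0},{"claw":1,"dx":0,"dy":0,"dz":0,"ax":0,"ay":0,"az":0}]'
python3 -m crank '[{"claw":1,"dx":0,"dy":0,"dz":0.1,"ax":0,"ay":0,"az":0},{"claw":1,"dx":0,"dy":0,"dz":0.05,"ax":0,"ay":0,"az":0},{"claw":1,"dx":0,"dy":0,"dz":0,"ax":0,"ay":0,"az":0}]'
python3 -c "
from h import *
print(r.read_state()['torque']);goto(.5928,.1887,.095,74.8)"
```

```text
time: 10.35
ee_pos: [0.5924, 0.189, 0.0963]
eef_rot: [0.13, 0.991, -0.0, -0.0]
ft_force: [-0.8, 0.3, -4.4]
width: 0.0336
grip_force: 45.0
time: 10.6
ee_pos: [0.5931, 0.1887, 0.0923]
eef_rot: [0.131, 0.991, 0.0, 0.001]
ft_force: [3.2, -1.1, -3.5]
width: 0.0337
grip_force: 45.0
[-0.26506128 -1.01307602  0.05337373]
t 10.6 p [0.5931 0.1887 0.0923] tooly 74.99 z-axis [ 1.3e-03 -1.0e-04 -1.0e+00] turn units 0.03 shift units [ 0.01 -0.   -0.09]
```

```bash
for i in 1; do python3 -m crank '[{"claw":1,"dx":0,"dy":0,"dz":0.05,"ax":0,"ay":0,"az":0},{"claw":1,"dx":0,"dy":0,"dz":0,"ax":0,"ay":0,"az":0}]'; done
python3 -m crank '[{"claw":1,"dx":0,"dy":0,"dz":0.05,"ax":0,"ay":0,"az":0},{"claw":1,"dx":0,"dy":0,"dz":0,"ax":0,"ay":0,"az":0}]'
python3 -c "
from h import *
print(r.read_state()['torque']);goto(.5928,.1887,.095,74.8)"
```

```text
time: 10.77
ee_pos: [0.5932, 0.1887, 0.0909]
eef_rot: [0.131, 0.991, 0.0, 0.001]
ft_force: [5.2, -2.0, -2.8]
width: 0.0333
grip_force: 45.0
time: 10.93
ee_pos: [0.5933, 0.1888, 0.0896]
eef_rot: [0.131, 0.991, 0.0, 0.001]
ft_force: [5.3, -2.6, -1.1]
width: 0.0335
grip_force: 45.0
[-5.60121382e-01 -1.40336412e+00  1.24255011e-04]
t 10.93 p [0.5933 0.1888 0.0896] tooly 74.99 z-axis [ 0.0017  0.     -1.    ] turn units 0.03 shift units [ 0.02 -0.01 -0.18]
```

```bash
python3 -m crank '[{"claw":1,"dx":-0.05,"dy":-0.01,"dz":0,"ax":0,"ay":0,"az":0},{"claw":1,"dx":0,"dy":0,"dz":0,"ax":0,"ay":0,"az":0}]'
python3 -m crank '[{"claw":1,"dx":0,"dy":0,"dz":0.05,"ax":0,"ay":0,"az":0},{"claw":1,"dx":0,"dy":0,"dz":0,"ax":0,"ay":0,"az":0}]'
python3 -c "
from h import *
print(r.read_state()['torque']);goto(.5928,.1887,.095,74.8)"
```

```text
time: 11.1
ee_pos: [0.5935, 0.1886, 0.089]
eef_rot: [0.13, 0.991, 0.0, -0.0]
ft_force: [2.7, -1.3, -1.7]
width: 0.0334
grip_force: 45.0
time: 11.27
ee_pos: [0.5936, 0.1886, 0.0874]
eef_rot: [0.13, 0.991, 0.0, -0.0]
ft_force: [2.2, -0.5, -1.7]
width: 0.0335
grip_force: 45.0
[-0.1753884  -0.59137344  0.00825744]
t 11.27 p [0.5936 0.1886 0.0874] tooly 75.03 z-axis [-4.e-04  1.e-04 -1.e+00] turn units 0.04 shift units [ 0.03 -0.01 -0.25]
```

```bash
python3 -m crank '[{"claw":1,"dx":-0.04,"dy":0,"dz":0.08,"ax":0,"ay":0,"az":0},{"claw":1,"dx":0,"dy":0,"dz":0.05,"ax":0,"ay":0,"az":0},{"claw":1,"dx":0,"dy":0,"dz":0,"ax":0,"ay":0,"az":0}]'
python3 -c "
from h import *
print(r.read_state()['torque']);goto(.5928,.1887,.0767,74.8)
c=r.camera('scene');p=np.array(r.read_state()['ee_pos']);u,v=proj(c,p+[-.08,.02,0]).astype(int);print(u,v)
cv2.imwrite('pics/mesh.png',cv2.resize(c['color'][v-65:v+75,u-65:u+65,::-1],None,fx=4,fy=4,interpolation=cv2.INTER_CUBIC))"
```

```text
time: 11.52
ee_pos: [0.5943, 0.1882, 0.083]
eef_rot: [0.13, 0.991, -0.0, -0.001]
ft_force: [-0.0, -0.6, -2.4]
width: 0.0338
grip_force: 45.0
[-0.00403435 -0.1317181   0.02623934]
t 11.52 p [0.5943 0.1882 0.083 ] tooly 75.03 z-axis [-1.8e-03 -3.0e-04 -1.0e+00] turn units 0.04 shift units [0.05 0.   0.21]
370 285
```

View pics/mesh.png

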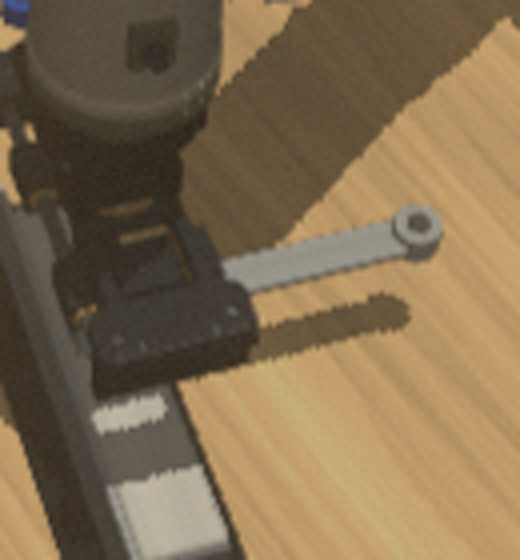

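The bar is level and the eye is already about 9 mm below the rib tops with almost no force, so the splines mesh. I'll go down to the collar.

```bash
python3 -m crank '[{"claw":1,"dx":0,"dy":0,"dz":0.06,"ax":0,"ay":0,"az":0},{"claw":1,"dx":0,"dy":0,"dz":0.06,"ax":0,"ay":0,"az":0},{"claw":1,"dx":0,"dy":0,"dz":0,"ax":0,"ay":0,"az":0}]'
python3 -m crank '[{"claw":1,"dx":0,"dy":0,"dz":0.06,"ax":0,"ay":0,"az":0},{"claw":1,"dx":0,"dy":0,"dz":0,"ax":0,"ay":0,"az":0}]'
python3 -m crank '[{"claw":1,"dx":0,"dy":0,"dz":0.03,"ax":0,"ay":0,"az":0},{"claw":1,"dx":0,"dy":0,"dz":0,"ax":0,"ay":0,"az":0}]'
python3 -c "
from h import *
print(r.read_state()['torque']);goto(.5928,.1887,.0767,74.8)"
```

```text
time: 11.82
ee_pos: [0.5947, 0.1881, 0.0798]
eef_rot: [0.13, 0.991, -0.0, -0.0]
ft_force: [-0.5, 0.4, -2.8]
width: 0.0341
grip_force: 45.0
time: 11.98
ee_pos: [0.5948, 0.1881, 0.0781]
eef_rot: [0.13, 0.991, -0.0, -0.0]
ft_force: [0.6, 0.5, -3.7]
width: 0.0335
grip_force: 45.0
time: 12.15
ee_pos: [0.595, 0.1881, 0.0774]
eef_rot: [0.13, 0.991, 0.0, -0.0]
ft_force: [-0.1, -0.9, -4.0]
width: 0.0336
grip_force: 45.0
[ 0.01437082 -0.16220337 -0.03582551]
t 12.15 p [0.595  0.1881 0.0774] tooly 75.01 z-axis [-1.e-04  1.e-04 -1.e+00] turn units 0.04 shift units [ 0.08 -0.    0.02]
```

```bash
python3 -m crank '[{"claw":1,"dx":0,"dy":0,"dz":0.03,"ax":0,"ay":0,"az":0},{"claw":1,"dx":0,"dy":0,"dz":0,"ax":0,"ay":0,"az":0},{"claw":1,"dx":0,"dy":0,"dz":0,"ax":0,"ay":0,"az":0}]'
python3 -m crank '[{"claw":1,"dx":0,"dy":0,"dz":0.03,"ax":0,"ay":0,"az":0},{"claw":1,"dx":0,"dy":0,"dz":0,"ax":0,"ay":0,"az":0},{"claw":1,"dx":0,"dy":0,"dz":0,"ax":0,"ay":0,"az":0}]'
python3 -m crank '[{"claw":1,"dx":0,"dy":0,"dz":0.03,"ax":0,"ay":0,"az":0},{"claw":1,"dx":0,"dy":0,"dz":0,"ax":0,"ay":0,"az":0},{"claw":1,"dx":0,"dy":0,"dz":0,"ax":0,"ay":0,"az":0}]'
python3 -c "
from h import *
print(r.read_state()['torque']);goto(.5928,.1887,.0767,74.8)"
```

```text
time: 12.4
ee_pos: [0.5951, 0.1882, 0.0768]
eef_rot: [0.13, 0.991, 0.0, 0.0]
ft_force: [-0.6, -0.3, -0.9]
width: 0.0336
grip_force: 45.0
time: 12.65
ee_pos: [0.5952, 0.1881, 0.0767]
eef_rot: [0.13, 0.991, 0.0, 0.0]
ft_force: [-3.3, -1.2, 6.4]
width: 0.0339
grip_force: 45.0
time: 12.9
ee_pos: [0.5952, 0.1881, 0.0766]
eef_rot: [0.13, 0.991, 0.0, 0.0]
ft_force: [-6.7, -2.2, 14.0]
width: 0.0341
grip_force: 45.0
[-0.51241172  1.50558684  0.00533523]
t 12.9 p [0.5952 0.1881 0.0766] tooly 75.0 z-axis [ 4.e-04  7.e-04 -1.e+00] turn units 0.03 shift units [ 0.08 -0.   -0.  ]
```

```bash
python3 -m crank '[{"claw":1,"dx":0.03,"dy":0.01,"dz":-0.01,"ax":0,"ay":0,"az":0},{"claw":1,"dx":0,"dy":0,"dz":0,"ax":0,"ay":0,"az":0},{"claw":1,"dx":0,"dy":0,"dz":0,"ax":0,"ay":0,"az":0},{"claw":1,"dx":0,"dy":0,"dz":0,"ax":0,"ay":0,"az":0}]'
python3 -m crank '[{"claw":1,"dx":0,"dy":0,"dz":0,"ax":0,"ay":0,"az":0},{"claw":1,"dx":0,"dy":0,"dz":0,"ax":0,"ay":0,"az":0},{"claw":1,"dx":0,"dy":0,"dz":0,"ax":0,"ay":0,"az":0},{"claw":1,"dx":0,"dy":0,"dz":0,"ax":0,"ay":0,"az":0}]'
python3 -c "
from h import *
print(r.read_state()['torque']);goto(.5928,.1887,.0767,74.8)"
```

```text
time: 13.23
ee_pos: [0.5951, 0.1882, 0.0766]
eef_rot: [0.131, 0.991, 0.0, 0.001]
ft_force: [-2.5, -1.8, 8.9]
width: 0.0339
grip_force: 45.0
time: 13.57
ee_pos: [0.5951, 0.1882, 0.0767]
eef_rot: [0.131, 0.991, 0.0, 0.001]
ft_force: [-2.6, -2.3, 8.7]
width: 0.0337
grip_force: 45.0
[-0.66004692  0.43806166 -0.0036633 ]
t 13.57 p [0.5951 0.1882 0.0767] tooly 74.98 z-axis [ 1.9e-03  3.0e-04 -1.0e+00] turn units 0.03 shift units [ 0.08 -0.   -0.  ]
```

```bash
python3 -m crank '[{"claw":1,"dx":0,"dy":0,"dz":0.008,"ax":0,"ay":0,"az":0},{"claw":1,"dx":0,"dy":0,"dz":0,"ax":0,"ay":0,"az":0},{"claw":1,"dx":0,"dy":0,"dz":0,"ax":0,"ay":0,"az":0},{"claw":1,"dx":0,"dy":0,"dz":0,"ax":0,"ay":0,"az":0},{"claw":1,"dx":0,"dy":0,"dz":0,"ax":0,"ay":0,"az":0},{"claw":1,"dx":0,"dy":0,"dz":0,"ax":0,"ay":0,"az":0}]'
python3 -m crank '[{"claw":1,"dx":0,"dy":0,"dz":0,"ax":0,"ay":0,"az":0},{"claw":1,"dx":0,"dy":0,"dz":0,"ax":0,"ay":0,"az":0},{"claw":1,"dx":0,"dy":0,"dz":0,"ax":0,"ay":0,"az":0},{"claw":1,"dx":0,"dy":0,"dz":0,"ax":0,"ay":0,"az":0},{"claw":1,"dx":0,"dy":0,"dz":0,"ax":0,"ay":0,"az":0},{"claw":1,"dx":0,"dy":0,"dz":0,"ax":0,"ay":0,"az":0}]'
```

```text
time: 14.07
ee_pos: [0.5951, 0.1882, 0.0766]
eef_rot: [0.131, 0.991, 0.0, 0.001]
ft_force: [-3.4, -3.1, 10.5]
width: 0.0337
grip_force: 45.0
time: 14.57
ee_pos: [0.5951, 0.1882, 0.0766]
eef_rot: [0.131, 0.991, 0.0, 0.001]
ft_force: [-2.8, -3.3, 10.8]
width: 0.0333
grip_force: 45.0
```

```bash
python3 -c "
from bench import r
print(r.close_job())"
```

```text
the job is handed in; nothing more can be done
None
```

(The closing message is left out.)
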